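# Set the travel stop of a batter funnel

### The arm

A 7-joint arm with a two-finger parallel gripper is mounted at the origin on the work surface. World frame = base frame: x ahead of the robot, y to its left, z up, the work surface at z = 0. Lengths are in m, angles in rad, forces in N, time in s.
With the tool pointing down it reaches from about 0.4 to 0.85 m from the base axis. Payload 10.4 kg.
Tool frame: the origin (TCP) lies at the very end of the fingers, on their centre line; the grasp point (between the pads) lies 19 mm behind it; z points along the fingers, x is the direction in which the jaws open and shut, and the axes are right-handed (so a half turn about z gives the same grasp; the last joint's range is limited). The gripper opens to 87 mm and grips with 3 to 60 N. Pads are 19 mm wide; open, the fingers measure 117 mm over their backs; the gripper's body (75 mm by 190 mm) begins 51 mm behind the grasp point.
Start: joints at [-1.303, 0.332, -0.065, 1.46, 0.022, 1.35, -0.088], TCP at [0.179, 0.599, 0.223] pointing down, gripper open.
Joint ranges: [-2.6, 2.6], [-0.5, 2.12], [-1.47, 1.34], [0.16, 2.42], [-1.27, 4.41], [0.06, 2.06], [-2.6, 2.6]. Speed limits (rad/s): [2.22, 2.22, 2.79, 2.79, 3.14, 3.14, 3.14].

### API

Orientations are given as a unit quaternion [x, y, z, w].
In Python, from bench import r gives the robot as it stands. The module is installed in compiled form; this text tells all that it offers.
- The arm moves only by the tool carry_out, never from a script. Its argument "commands" is a list that holds one entry, the list of rows, each a list of 7 numbers: the closure in counts, from 0 (fully open) to 255 (shut), then the shift along the tool's x, y, z in units of 25 mm (1.0 is 25 mm), then the turn, a rotation vector about the tool's x, y, z in units of 5 degrees (1.0 is 5 degrees). A call has 1 to 12 rows; each row is the pose to reach, as a shift and turn from the pose measured when the call began, along the tool's axes at that moment; what a row does not reach only later rows make up. A row lasts 1/8 s, in which the tool goes at most 62.5 mm and 10.7 degrees, less where a joint would pass 70% of its speed; a pose out of reach is approached as far as the arm can. A call with a gripper value outside its range is refused whole. The fingers move at their own pace and stop on an object; "grip_force" is the grip in N (left out, the last holds). Time passes only in rows, so rows that repeat a pose let the fingers close. It gives the time, the measured TCP pose, the force and the opening at its end, in the units of the state.
- r.read_state(): the state, without advancing time (a new reading comes with each control period).
- r.camera(name): name is "scene" or "top"; returns the picture (400x640x3 uint8, blue, green, red); there is no depth.
- r.camera_info(name): a dict with "fx", "fy", "cx", "cy" (pixels), "k1" (the pictures are not rectified: a ray, as slopes to the right and down, at radius r is drawn at 1 + k1 r^2 times it, then the intrinsics apply), "origin" and "rotation" of the camera in the world. Camera axes: x right, y down, z forward; pixel columns grow to the right and rows downward; lengths in m; the calibration is good to about 2 mm. A picture is of the moment at which its call begins. camera_info takes no time and is no camera call.
- r.close_job(): hands the job in, once; it reports no verdict.
The state is a dict: "time": time; "joint_positions": joint angles; "joint_vel": joint speeds; "joint_torque": joint torques, N m; "ee_pos": TCP position; "eef_rot": TCP orientation; "ft_force": force on the tool from outside, world axes, zero at the start; "torque": the same for the moment, N m; "width": finger opening in m.
Only numpy, scipy, OpenCV 4.12 (cv2) and the standard library are available. Lean on these libraries where they do the work, as an engineer would, in place of code of your own. Each camera call takes 0.05 s, during which the arm holds its last target.

### The job

The batter funnel's carriage stands exactly where its travel along the griddle rail should end. Loosen the wing screw on the stop collar, slide the collar along the rail until it presses lightly (about 5 N) on the rubber buffer of the carriage without shifting the carriage, and tighten the wing screw fully again so that the collar stays there. Then let go, and leave the other things where they are.

Things in the scene. Friction and masses are not known exactly. Their poses are not given: they have to be found in the camera images.
- stove: fixed stainless stove with black griddle, 300 x 420 mm, 99 mm high; along its robot-side edge a level round steel rail, 16 mm thick. Origin: on the table under the rail's middle; the rail axis is 110 mm above it, along this body's y, ending in upright brackets 135 mm high at y = -222 and +222 mm. x points from the rail to the griddle; the stove's side is 50 mm from the rail axis.
- collar: dark steel stop collar on the rail, 36 mm diameter, 20 mm wide along the rail. Origin: its centre, on the rail axis; y along the rail towards the carriage. It slides along the rail without turning; free, it drags with about 4 N; clamped, it holds about 30 N and must not be forced.
- wing (a point): centre of the upright flat steel wing of the screw on top of the collar, 41 mm above the rail axis, on the collar's vertical axis. The wing is a plate 34 mm long (y of this point), 8 mm thick (x), 26 mm high, with 10 mm of stem, 10 mm thick, free between it and the collar. It turns about the vertical and does not rise.
- thumb (a joint): angle of the wing screw: 0 is fully tight, wing along the rail, at a stop; it grows turning counter-clockwise seen from above, to a stop at 1.6 rad. The collar is free from about 0.8 rad on and well clamped below 0.3 rad. Turning takes up to about 0.25 N m. It starts at 0 to 0.12.
- carriage: aluminium sleeve on the rail, 38 mm diameter, 50 mm long along it, carrying a steel funnel 68 mm wide (its centre 98 mm towards the griddle and 45 mm away from the collar, its top 93 mm above the rail axis). Origin: centre of the sleeve on the rail axis; y along the rail, away from the collar. Friction holds it; a push of about 22 N shifts it, and over 15 N is too hard.
- oil: amber bottle, 54 mm diameter, 160 mm high, standing on the table; origin under its centre. To be left alone.
- bowl: white bowl, 110 mm diameter, 45 mm high, on the table; origin under its centre. To be left alone.
- turner: steel spatula, 260 mm long, lying on the table; origin under its middle. To be left alone.
- carriage_face (a point): centre of the carriage's flat end towards the collar. From it a steel sleeve (21 mm diameter) sticks out along the rail, with a black rubber buffer ring (25 mm diameter, 10 mm thick) at its end. The sleeve is set differently each time: the buffer's free end lies 22 to 67 mm from this point and is not measured, so it must be felt. The buffer gives about 1 mm per 2.5 N, 8 mm at most.

How it is judged:
On the way, in this order (a step that is already met when the one before it is completed fails the run):
1. the wing screw is loosened (turned past 0.6 rad) with the collar still within 10 mm of where it was (value of joint thumb above 0.6 rad and distance of collar from where it was at the start of the episode below 0.01 m), for 0.1 s.
2. with the screw loose (past 0.5 rad) the collar is brought onto the carriage's buffer (over 1.5 N) (value of joint thumb above 0.5 rad and contact force between collar and carriage above 1.5 N), for 0.2 s.
At the end, for the whole second after the job is handed in: the wing screw is tight again (below 0.3 rad), the collar stands still and presses on the carriage's buffer with 1.5 to 12 N, and the carriage is within 4 mm of where it started (value of joint thumb below 0.3 rad and contact force between collar and carriage between 1.5 and 12 N and distance of carriage from where it was at the start of the episode below 0.004 m and linear speed of collar below 0.01 m/s); the robot touches nothing.
It fails at once if the collar pushes the carriage's buffer with more than 18 N (contact force between collar and carriage above 18 N).
It fails at once if the carriage is shifted by more than 4 mm (distance of carriage from where it was at the start of the episode above 0.004 m).
It fails at once if the bottle, bowl or spatula is moved by more than 20 mm (distance of any of oil, bowl, turner from where it was at the start of the episode above 0.02 m).
It also fails if it takes over 72 s, if anything falls off the work surface, if the arm or the gripper's body presses on something with over 40 N, if the wrist force passes 120 N, or if a joint passes its speed limit or range.

## Working session

There is one attempt and no reset: what is moved stays moved. The work goes in short steps, Python scripts to look and compute and a tool call to move; the robot and the scene stay as the last step left them, time stands still between calls to the robot, and variables do not carry over. Pictures are saved under pics/ and viewed, and the job is handed in when it is done.

Besides the shell and the picture viewer there is one more tool, called after "Call:" as name([rows], argument=value, ...), one row to a line, values as JSON. carry_out: Moves the arm, as the interface text tells. Its arguments: {"type":"object","properties":{"commands":{"type":"array"},"grip_force":{"type":"number"}},"required":["commands"]}

```bash
ls; mkdir -p pics
python3 - <<'E'
from bench import r
import cv2
for n in ("scene","top"):
    cv2.imwrite(f"pics/{n}0.png",r.camera(n)); print(n,r.camera_info(n))
print(r.read_state())
E
```

```text
pics
scene {'fx': 427.46835445996817, 'fy': 427.46835445996817, 'cx': 319.925316578331, 'cy': 205.31132629673024, 'k1': -0.10767025177113738, 'origin': array([0.90409047, 0.40242403, 1.1736754 ]), 'rotation': array([ 0.37529786,  0.8877379 , -0.24640183, -0.10177952])}
top {'fx': 375.4298137034551, 'fy': 375.4298137034551, 'cx': 315.836971340803, 'cy': 196.0750527722318, 'k1': 0.003907511600343041, 'origin': array([ 0.39312804, -0.06738611,  1.11133171]), 'rotation': array([ 0.7079781 , -0.70575899,  0.00835045, -0.02452613])}
{'time': 0.1, 'joint_positions': array([-1.30259542,  0.33281326, -0.06469979,  1.46082762,  0.02156657,
        1.34990316, -0.08852131]), 'joint_vel': array([ 6.26997361e-05, -1.19163669e-03,  6.49183808e-04, -2.57631015e-03,
        6.04446461e-04, -3.05987188e-04, -2.49971634e-03]), 'joint_torque': array([ 1.45950075e-03, -6.24540997e+01,  2.47335120e-02, -3.90721500e+01,
       -6.13401644e-02,  3.66615190e-02,  9.87502654e-05]), 'ee_pos': array([0.17909528, 0.59843937, 0.22184481]), 'eef_rot': array([ 8.02100034e-01,  5.97189367e-01, -4.97410170e-04,  3.84888041e-04]), 'ft_force': array([-0.01860511, -0.21790603, -0.49986419]), 'torque': array([ 0.05437392, -0.04125345,  0.01581982]), 'width': 0.08666976999977956}
```

View pics/scene0.png

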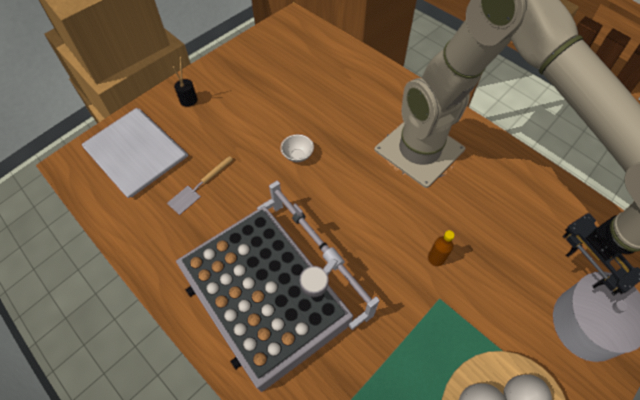

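View pics/top0.png

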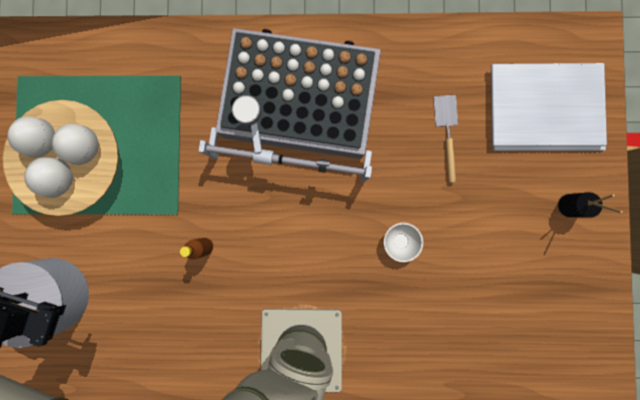

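The top view shows the rail running from about (207,147) to (368,171), with the carriage at (262,157) and the collar near (322,166). The bottle and bowl are clear of the rail. I'll zoom in.

Run:
```python
import cv2
a=cv2.imread('pics/top0.png')[130:190,195:385]; cv2.imwrite('pics/t1.png',cv2.resize(a,None,fx=4.2,fy=4.2,interpolation=cv2.INTER_CUBIC))
a=cv2.imread('pics/scene0.png')[175:335,260:390]; cv2.imwrite('pics/s1.png',cv2.resize(a,None,fx=3.7,fy=3.7,interpolation=cv2.INTER_CUBIC))
```

```text
(no output)
```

View pics/t1.png

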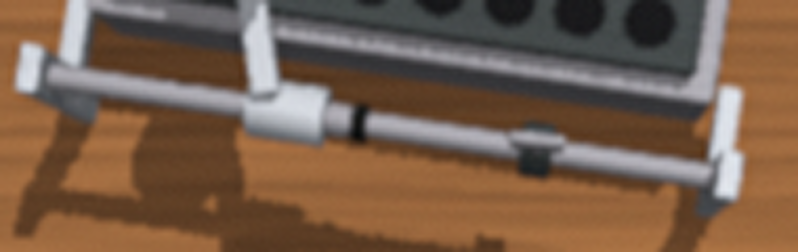

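View pics/s1.png

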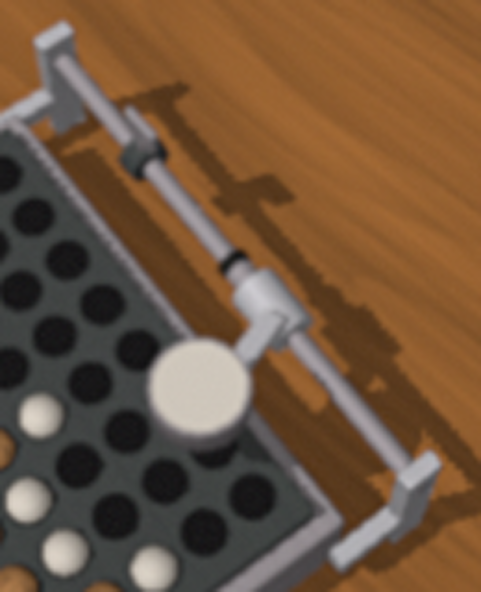

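```bash
cat > h.py <<'E'
import numpy as np, cv2
from bench import r
from scipy.spatial.transform import Rotation as R
def ray(n,u,v):
    c=r.camera_info(n); K=np.array([[c['fx'],0,c['cx']],[0,c['fy'],c['cy']],[0,0,1.]])
    # k1 model: distorted = u*(1+k1 r^2)
    p=cv2.undistortPointsIter(np.array([[[u,v]]],float),K,np.array([c['k1'],0,0,0.]),None,None,(3,50,1e-10))[0,0]
    return np.array(c['origin']),R.from_quat(c['rotation']).apply([p[0],p[1],1])
def onz(n,u,v,z):
    o,d=ray(n,u,v); return o+d*(z-o[2])/d[2]
def tri(a,b):
    o1,d1=ray('top',*a);o2,d2=ray('scene',*b)
    A=np.stack([d1,-d2],1); s=np.linalg.lstsq(A,o2-o1,rcond=None)[0]
    p,q=o1+s[0]*d1,o2+s[1]*d2; return (p+q)/2,np.linalg.norm(p-q)
E
python3 - <<'E'
from h import *
np.set_printoptions(precision=4,suppress=True)
T=lambda x,y:(195+(x+.5)/4.2-.5,130+(y+.5)/4.2-.5); S=lambda x,y:(260+(x+.5)/3.7-.5,175+(y+.5)/3.7-.5)
for k,t,s,z in [('railL',(50,74),(412,470),.11),('railR',(714,174),(60,56),.11),('collar',(537,152),(144,157),.11),('wing',(537,138),(141,128),.151),('carr',(287,112),(274,302),.11),('buf',(360,123),(234,261),.11),('brL top',(30,67),(424,470),.135),('brR top',(729,172),(54,42),.135)]:
    print(k,onz('top',*T(*t),z),onz('scene',*S(*s),z),*tri(T(*t),S(*s)))
E
```

```text
railL [0.5711 0.2518 0.11  ] [0.5662 0.2504 0.11  ] [0.5692 0.2505 0.1167] 0.002293840782746958
railR [ 0.507  -0.1745  0.11  ] [ 0.5032 -0.1769  0.11  ] [ 0.506  -0.1735  0.1167] 0.0006587619431411564
collar [ 0.5209 -0.0619  0.11  ] [ 0.5212 -0.0618  0.11  ] [ 0.521  -0.0619  0.1096] 0.00014067249333566637
wing [ 0.5243 -0.0621  0.151 ] [ 0.5201 -0.0634  0.151 ] [ 0.5229 -0.0614  0.1569] 0.0018256465951359529
carr [0.5466 0.0984 0.11  ] [0.5401 0.0938 0.11  ] [0.5444 0.0969 0.1217] 0.0009855101816317459
buf [0.5395 0.0515 0.11  ] [0.5366 0.0497 0.11  ] [0.5385 0.0511 0.115 ] 0.0006266164921487851
brL top [0.5711 0.2565 0.135 ] [0.5685 0.2598 0.135 ] [0.5698 0.2583 0.1345] 0.004156950341018433
brR top [ 0.5054 -0.1811  0.135 ] [ 0.507  -0.1764  0.135 ] [ 0.5053 -0.1809  0.1286] 0.0023845137247248413
```

```bash
cat >> h.py <<'E'
def go(p,yaw_deg):  # desired TCP world pos and yaw of tool x, tool down -> row units
    s=r.read_state(); Rt=R.from_quat(s['eef_rot']); y=np.radians(yaw_deg)
    X=np.array([np.cos(y),np.sin(y),0]);Z=np.array([0,0,-1.]);G=R.from_matrix(np.stack([X,np.cross(Z,X),Z],1))
    print('shift',np.round(Rt.inv().apply(np.array(p)-s['ee_pos'])/.025,3),'turn',np.round(np.degrees((Rt.inv()*G).as_rotvec())/5,3))
E
python3 - <<'E'
from h import *
go([.36,.25,.30],30)
go([.5225,-.062,.25],-8.5)
E
```

```text
shift [-11.281  10.929  -3.112] turn [6.000e-03 1.400e-02 8.668e+00]
shift [-21.371  20.734  -1.099] turn [1.1000e-02 1.2000e-02 1.6368e+01]
```

Call:
carry_out([
  [[140,-2,2,-3,0,0,1.6],[140,-4,3.9,-3.1,0,0,3.2],[140,-5.8,5.6,-3.1,0,0,4.8],[140,-7.6,7.4,-3.1,0,0,6.4],[140,-9.4,9.1,-3.1,0,0,8],[140,-11.3,10.9,-3.1,0,0,9.6],[140,-13,12.6,-2.8,0,0,11.2],[140,-14.8,14.3,-2.5,0,0,12.8],[140,-16.6,16,-2.2,0,0,14.4],[140,-18.3,17.7,-1.9,0,0,15.6],[140,-20,19.3,-1.5,0,0,16.37],[140,-21.37,20.73,-1.1,0.01,0.01,16.37]],
], grip_force=20)

```text
time: 1.6
ee_pos: [0.5131, -0.0457, 0.2537]
eef_rot: [0.997, -0.075, 0.0, -0.0]
ft_force: [1.4, 1.4, 0.5]
width: 0.0389
```

Run:
```python
from h import *
go([.5225,-.062,.142],-8.5);s=r.read_state();print(s)
cv2.imwrite('pics/s2.png',cv2.resize(r.camera('scene')[130:330,200:440],None,fx=3,fy=3,interpolation=2))
```

```text
shift [0.465 0.592 4.467] turn [-0.005 -0.008 -0.01 ]
{'time': 1.6, 'joint_positions': array([-0.63152828,  0.06025959,  0.66696278,  1.73182048, -0.03848845,
        1.36181634, -0.10671834]), 'joint_vel': array([ 0.53579999,  0.76764763,  0.68070413, -0.4093774 , -0.47262435,
       -0.20575337,  1.33590275]), 'joint_torque': array([ -2.47892126, -42.23600149,   0.55788847, -36.84767604,
         1.45361111,   0.79629634,  -3.44133675]), 'ee_pos': array([ 0.5131122 , -0.04567455,  0.25367195]), 'eef_rot': array([ 9.97217465e-01, -7.45463163e-02,  3.60730235e-04, -2.08552148e-04]), 'ft_force': array([1.39812644, 1.39739892, 0.48176213]), 'torque': array([ 0.02609165,  0.01075296, -0.00381563]), 'width': 0.03889987284786821}
```

View pics/s2.png

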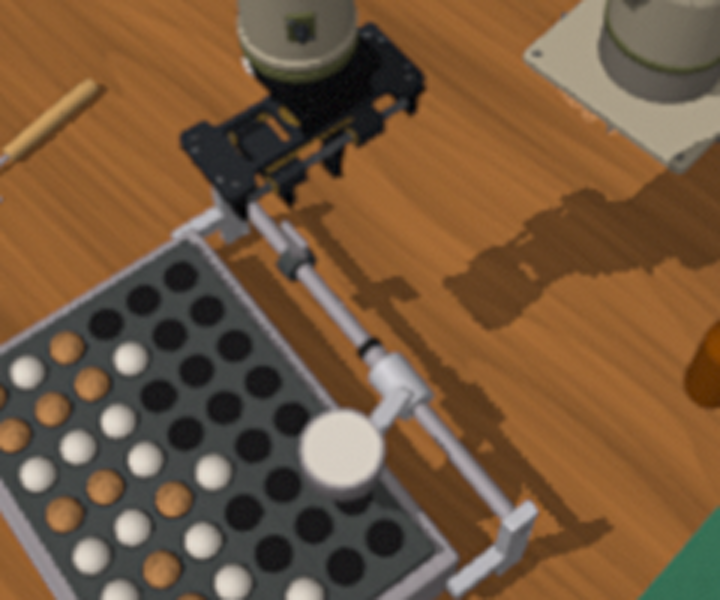

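The gripper is over the rail's far part, above the collar (about (297,262) in the crop). I'll let it settle there before descending.

Call:
carry_out([
  [[140,0.45,0.59,1,0,0,0],[140,0.45,0.59,2,0,0,0],[140,0.45,0.59,2.8,0,0,0],[140,0.45,0.59,2.8,0,0,0],[140,0.45,0.59,2.8,0,0,0]],
])

```text
time: 2.28
ee_pos: [0.5235, -0.0702, 0.183]
eef_rot: [0.997, -0.078, 0.001, 0.002]
ft_force: [1.0, -0.1, 1.5]
width: 0.0393
```

Run:
```python
from h import *
go([.5225,-.062,.142],-8.5);s=r.read_state();print(s['ee_pos'],s['ft_force'])
cv2.imwrite('pics/s3.png',cv2.resize(r.camera('scene')[150:270,240:390],None,fx=5,fy=5,interpolation=2))
cv2.imwrite('pics/t3.png',cv2.resize(r.camera('top')[130:190,250:385],None,fx=5.5,fy=5.5,interpolation=2))
```

```text
shift [-0.092 -0.323  1.639] turn [ 0.043 -0.019 -0.08 ]
[ 0.52347707 -0.07017749  0.18301752] [ 1.02044006 -0.13909612  1.46982417]
```

View pics/s3.png

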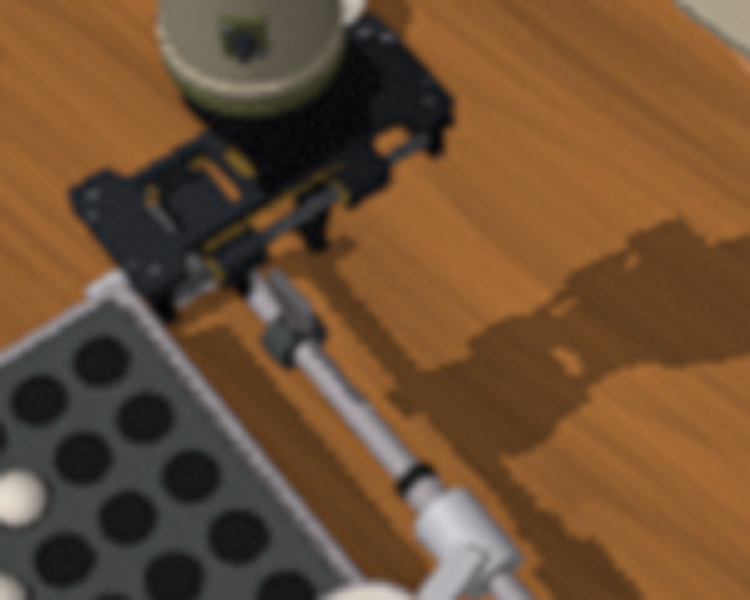

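View pics/t3.png

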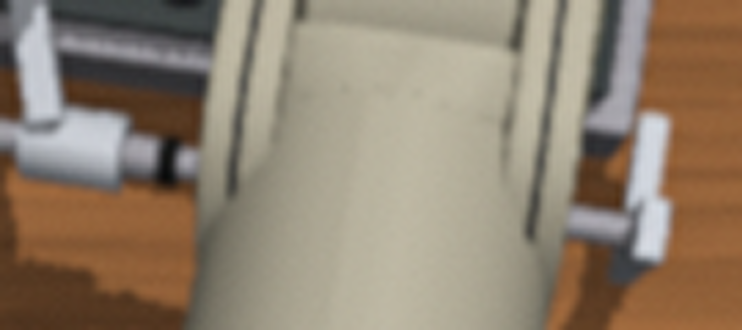

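The scene view shows the jaws straddling the line of the wing at (300,295). The arm hides it in the top view. Next: fix the y offset, descend, then close.

Call:
carry_out([
  [[140,-0.09,-0.32,0.3,0,0,-0.08],[140,-0.09,-0.32,0.8,0,0,-0.08],[140,-0.09,-0.32,1.3,0,0,-0.08],[140,-0.09,-0.32,1.6,0,0,-0.08],[140,-0.09,-0.32,1.64,0,0,-0.08],[140,-0.09,-0.32,1.64,0,0,-0.08],[140,-0.09,-0.32,1.64,0,0,-0.08]],
])

```text
time: 3.25
ee_pos: [0.523, -0.0621, 0.1426]
eef_rot: [0.997, -0.074, 0.001, 0.002]
ft_force: [-0.4, -0.2, -0.5]
width: 0.0391
```

Run:
```python
from h import *
go([.5225,-.062,.142],-8.5);s=r.read_state();print(s['ee_pos'],s['ft_force'])
cv2.imwrite('pics/s4.png',cv2.resize(r.camera('scene')[160:260,250:370],None,fx=6,fy=6,interpolation=2))
```

```text
shift [-0.022 -0.003  0.023] turn [ 0.038 -0.034 -0.   ]
[ 0.52304311 -0.06214864  0.1425653 ] [-0.40012423 -0.17788939 -0.51080426]
```

View pics/s4.png

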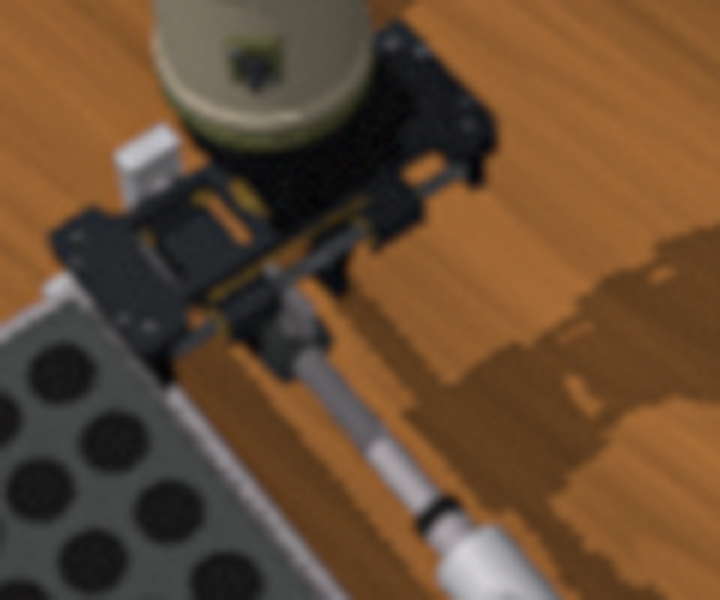

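The jaws stand either side of the wing, near (295,310). I'll close.

Call:
carry_out([
  [[255,0,0,0,0,0,0],[255,0,0,0,0,0,0],[255,0,0,0,0,0,0],[255,0,0,0,0,0,0],[255,0,0,0,0,0,0]],
], grip_force=25)

```text
time: 3.92
ee_pos: [0.5221, -0.062, 0.1425]
eef_rot: [0.997, -0.074, 0.0, 0.002]
ft_force: [-5.9, 0.7, 5.2]
width: 0.008
```

Run:
```python
from h import *
s=r.read_state();print(s['ee_pos'],s['ft_force'],s['torque'],s['width'])
```

```text
[ 0.52214635 -0.06197032  0.14248304] [-5.94682654  0.67628446  5.17244536] [0.05522071 1.31366497 0.03927495] 0.007983396761343959
```

The width is 8.0 mm, so the wing is held. The force of -6 N in x means the wing is about 1 mm nearer, so I'll shift by that and turn it loose (CCW).

Call:
carry_out([
  [[255,-0.04,0,0,0,0,-0.5],[255,-0.04,0,0,0,0,-1.5],[255,-0.04,0,0,0,0,-2.5],[255,-0.04,0,0,0,0,-3.5],[255,-0.04,0,0,0,0,-4.5],[255,-0.04,0,0,0,0,-5.5],[255,-0.04,0,0,0,0,-6.5],[255,-0.04,0,0,0,0,-6.5]],
])

```text
time: 4.92
ee_pos: [0.5222, -0.0619, 0.1426]
eef_rot: [0.978, 0.209, 0.001, 0.002]
ft_force: [6.7, 0.3, -4.4]
width: 0.0078
```

```bash
cat >> h.py <<'E'
def st():
    s=r.read_state(); X=R.from_quat(s['eef_rot']).apply([1,0,0]); d=np.array([.1474,.989,0]);n=np.array([.989,-.1474,0])
    p=s['ee_pos']-np.array([.5225,-.062,.142])
    print('t',s['time'],'p',np.round(s['ee_pos'],4),'yaw',round(np.degrees(np.arctan2(X[1],X[0])),2),'F',np.round(s['ft_force'],2),'along',round(s['ft_force']@d,2),'norm',round(s['ft_force']@n,2),'T',np.round(s['torque'],3),'w',round(s['width'],4),'along/norm mm',np.round([p@d*1e3,p@n*1e3],2))
E
python3 -c "from h import *;st()"
```

```text
t 4.925 p [ 0.5222 -0.0619  0.1426] yaw 24.08 F [ 6.73  0.34 -4.44] along 1.33 norm 6.61 T [-0.201 -1.335  0.086] w 0.0078 along/norm mm [ 0.05 -0.27]
```

Call:
carry_out([
  [[255,0,0,0,0,0,-0.8],[255,0,0,0,0,0,-1.8],[255,0,0,0,0,0,-2.8],[255,0,0,0,0,0,-3.8],[255,0,0,0,0,0,-4.8],[255,0,0,0,0,0,-5.8],[255,0,0,0,0,0,-6.3],[255,0,0,0,0,0,-6.3],[255,0,0,0,0,0,-6.3]],
])

```text
time: 6.05
ee_pos: [0.5227, -0.0616, 0.1426]
eef_rot: [0.885, 0.466, 0.001, 0.002]
ft_force: [5.1, 1.0, -4.3]
width: 0.0078
```

Run:
```python
from h import *
st();cv2.imwrite('pics/s5.png',cv2.resize(r.camera('scene')[160:260,250:370],None,fx=6,fy=6,interpolation=2))
y=np.radians(98.5-17)
```

```text
t 6.05 p [ 0.5227 -0.0616  0.1426] yaw 55.55 F [ 5.14  0.97 -4.28] along 1.72 norm 4.94 T [ 0.298 -1.117  0.021] w 0.0078 along/norm mm [0.38 0.1 ]
```

View pics/s5.png

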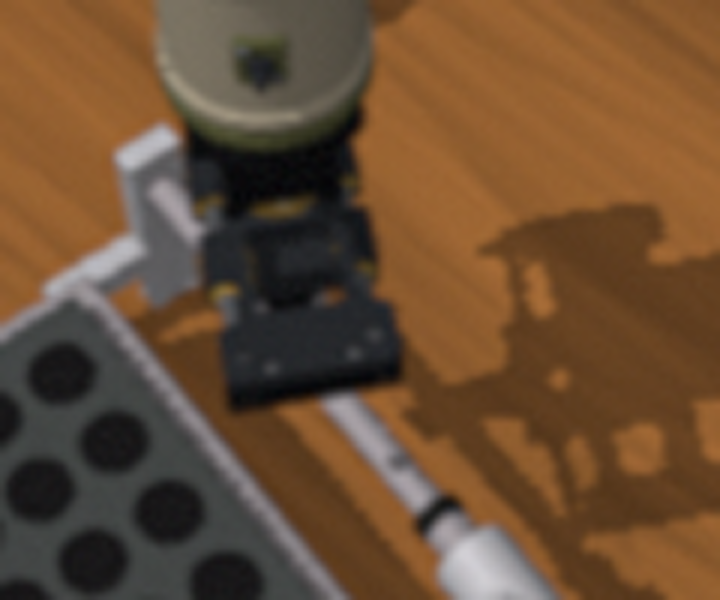

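The tool has turned 64° with almost no remaining torque, so the screw is loose. I'll slide along the rail (tool direction 0.899, -0.438).

Call:
carry_out([
  [[255,0.18,-0.09,0,0,0,0],[255,0.45,-0.22,0,0,0,0],[255,0.72,-0.35,0,0,0,0],[255,0.99,-0.48,0,0,0,0],[255,1.26,-0.61,0,0,0,0],[255,1.44,-0.7,0,0,0,0],[255,1.44,-0.7,0,0,0,0],[255,1.44,-0.7,0,0,0,0]],
])

```text
time: 7.1
ee_pos: [0.5287, -0.0223, 0.1426]
eef_rot: [0.885, 0.466, 0.001, 0.003]
ft_force: [2.4, -2.2, -1.9]
width: 0.0081
```

```bash
python3 -c "from h import *;st()"
```

```text
t 7.1 p [ 0.5287 -0.0223  0.1426] yaw 55.53 F [ 2.39 -2.17 -1.87] along -1.8 norm 2.68 T [-0.613 -0.773  0.002] w 0.0081 along/norm mm [40.15  0.24]
```

Call:
carry_out([
  [[255,0.18,-0.09,0,0,0,0],[255,0.45,-0.22,0,0,0,0],[255,0.72,-0.35,0,0,0,0],[255,0.99,-0.48,0,0,0,0],[255,1.26,-0.61,0,0,0,0],[255,1.44,-0.7,0,0,0,0],[255,1.44,-0.7,0,0,0,0],[255,1.44,-0.7,0,0,0,0]],
])

```text
time: 8.1
ee_pos: [0.5347, 0.0175, 0.1426]
eef_rot: [0.885, 0.466, 0.001, 0.002]
ft_force: [3.7, -0.1, -0.4]
width: 0.0078
```

Run:
```python
from h import *
st();cv2.imwrite('pics/s6.png',cv2.resize(r.camera('scene')[180:300,260:410],None,fx=5,fy=5,interpolation=2))
cv2.imwrite('pics/t6.png',cv2.resize(r.camera('top')[130:190,230:365],None,fx=5.5,fy=5.5,interpolation=2))
```

```text
t 8.1 p [0.5347 0.0175 0.1426] yaw 55.54 F [ 3.73 -0.15 -0.43] along 0.4 norm 3.72 T [-0.265 -0.676  0.057] w 0.0078 along/norm mm [80.44  0.39]
```

View pics/s6.png

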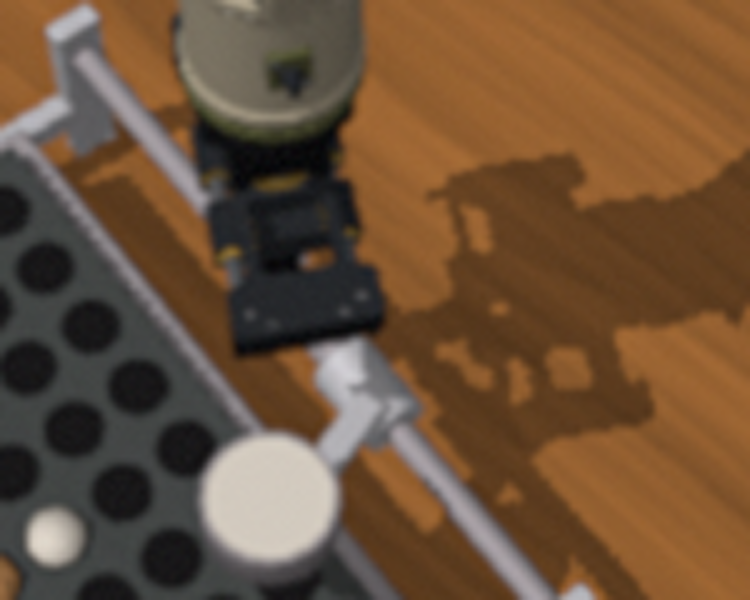

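View pics/t6.png

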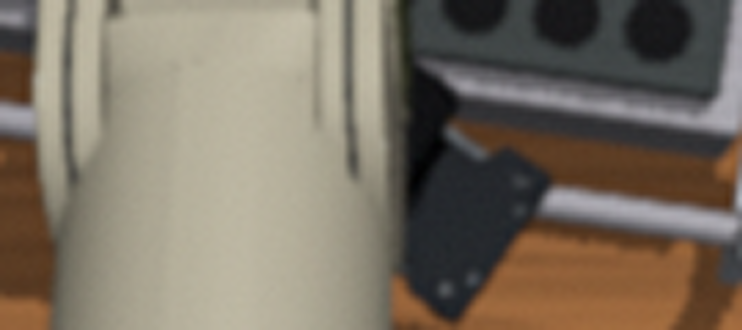

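The collar has come along: the rail behind the gripper is empty and the funnel is clear. From here I'll approach slowly and watch the force.

Call:
carry_out([
  [[255,0.07,-0.035,0,0,0,0],[255,0.14,-0.07,0,0,0,0],[255,0.21,-0.105,0,0,0,0],[255,0.28,-0.14,0,0,0,0],[255,0.31,-0.155,0,0,0,0],[255,0.34,-0.17,0,0,0,0]],
])

```text
time: 8.95
ee_pos: [0.536, 0.0261, 0.1425]
eef_rot: [0.885, 0.466, 0.001, 0.003]
ft_force: [3.0, -4.8, -0.3]
width: 0.0081
```

```bash
python3 -c "from h import *;st()"
```

```text
t 8.95 p [0.536  0.0261 0.1425] yaw 55.49 F [ 2.98 -4.76 -0.29] along -4.27 norm 3.65 T [-1.05  -0.612  0.024] w 0.0081 along/norm mm [89.13  0.37]
```

The moving drag is -4.3 N along the rail, which is the baseline. I'll continue at 1 mm per row.

Call:
carry_out([
  [[255,0.04,-0.02,0,0,0,0],[255,0.08,-0.04,0,0,0,0],[255,0.12,-0.06,0,0,0,0],[255,0.16,-0.08,0,0,0,0]],
])

```text
time: 9.45
ee_pos: [0.5366, 0.0297, 0.1426]
eef_rot: [0.885, 0.465, 0.001, 0.003]
ft_force: [2.1, -4.5, 0.3]
width: 0.0078
```

```bash
python3 -c "from h import *;st()"
```

```text
t 9.45 p [0.5366 0.0297 0.1426] yaw 55.45 F [ 2.11 -4.54  0.25] along -4.18 norm 2.76 T [-1.046 -0.585 -0.   ] w 0.0078 along/norm mm [92.78  0.39]
```

Call:
carry_out([
  [[255,0.04,-0.02,0,0,0,0],[255,0.08,-0.04,0,0,0,0],[255,0.12,-0.06,0,0,0,0]],
])

```text
time: 9.82
ee_pos: [0.537, 0.0325, 0.1426]
eef_rot: [0.885, 0.465, 0.0, 0.003]
ft_force: [2.8, -4.4, 0.8]
width: 0.0079
```

```bash
python3 -c "from h import *;st()"
```

```text
t 9.825 p [0.537  0.0325 0.1426] yaw 55.41 F [ 2.83 -4.36  0.83] along -3.89 norm 3.44 T [-0.995 -0.579  0.09 ] w 0.0079 along/norm mm [95.59  0.41]
```

Call:
carry_out([
  [[255,0.04,-0.02,0,0,0,0],[255,0.08,-0.04,0,0,0,0]],
])

```text
time: 10.07
ee_pos: [0.5373, 0.0342, 0.1426]
eef_rot: [0.885, 0.465, 0.0, 0.004]
ft_force: [2.8, -3.9, -0.0]
width: 0.0079
```

```bash
python3 -c "from h import *;st()"
```

```text
t 10.075 p [0.5373 0.0342 0.1426] yaw 55.38 F [ 2.81 -3.87 -0.04] along -3.41 norm 3.35 T [-1.014 -0.591  0.082] w 0.0079 along/norm mm [97.29  0.44]
```

Call:
carry_out([
  [[255,0.04,-0.02,0,0,0,0],[255,0.08,-0.04,0,0,0,0]],
])

```text
time: 10.32
ee_pos: [0.5375, 0.036, 0.1425]
eef_rot: [0.886, 0.465, 0.0, 0.004]
ft_force: [2.6, -4.5, 0.2]
width: 0.008
```

```bash
python3 -c "from h import *;st()"
```

```text
t 10.325 p [0.5375 0.036  0.1425] yaw 55.36 F [ 2.63 -4.46  0.17] along -4.02 norm 3.26 T [-1.036 -0.55   0.032] w 0.008 along/norm mm [99.1   0.42]
```

Call:
carry_out([
  [[255,0.04,-0.02,0,0,0,0],[255,0.08,-0.04,0,0,0,0]],
])

```text
time: 10.58
ee_pos: [0.5378, 0.0376, 0.1425]
eef_rot: [0.886, 0.464, -0.0, 0.004]
ft_force: [1.1, -5.9, 1.6]
width: 0.0078
```

```bash
python3 -c "from h import *;st()"
```

```text
t 10.575 p [0.5378 0.0376 0.1425] yaw 55.33 F [ 1.14 -5.93  1.63] along -5.7 norm 2.0 T [-1.412 -0.511  0.035] w 0.0078 along/norm mm [100.79   0.42]
```

Call:
carry_out([
  [[255,0.04,-0.02,0,0,0,0]],
])

```text
time: 10.7
ee_pos: [0.5378, 0.0378, 0.1426]
eef_rot: [0.886, 0.464, -0.001, 0.004]
ft_force: [1.8, -7.1, 1.6]
width: 0.0079
```

```bash
python3 -c "from h import *;st()"
```

```text
t 10.7 p [0.5378 0.0378 0.1426] yaw 55.29 F [ 1.84 -7.05  1.65] along -6.7 norm 2.86 T [-1.506 -0.398  0.009] w 0.0079 along/norm mm [101.01   0.46]
```

Call:
carry_out([
  [[255,0.04,-0.02,0,0,0,0],[255,0.08,-0.04,0,0,0,0]],
])

```text
time: 10.95
ee_pos: [0.538, 0.0387, 0.1426]
eef_rot: [0.886, 0.463, -0.001, 0.005]
ft_force: [1.1, -8.2, 2.1]
width: 0.0076
```

```bash
python3 -c "from h import *;st()"
```

```text
t 10.95 p [0.538  0.0387 0.1426] yaw 55.22 F [ 1.1  -8.23  2.13] along -7.98 norm 2.3 T [-1.906 -0.336  0.051] w 0.0076 along/norm mm [101.86   0.46]
```

Call:
carry_out([
  [[255,0.05,-0.025,0,0,0,0],[255,0.08,-0.04,0,0,0,0],[255,0.08,-0.04,0,0,0,0],[255,0.08,-0.04,0,0,0,0]],
])

```text
time: 11.45
ee_pos: [0.538, 0.0392, 0.1425]
eef_rot: [0.886, 0.463, -0.002, 0.006]
ft_force: [1.7, -9.4, 2.4]
width: 0.0076
```

```bash
python3 -c "from h import *;st()"
```

```text
t 11.45 p [0.538  0.0392 0.1425] yaw 55.13 F [ 1.68 -9.37  2.41] along -9.02 norm 3.04 T [-1.912 -0.233  0.048] w 0.0076 along/norm mm [102.34   0.46]
```

The buffer force is about 5 N (9 N total less 4 N drag). I'll tighten while holding that push.

Call:
carry_out([
  [[255,0.07,-0.035,0,0,0,0.8],[255,0.07,-0.035,0,0,0,1.8],[255,0.07,-0.035,0,0,0,2.8],[255,0.07,-0.035,0,0,0,3.8],[255,0.07,-0.035,0,0,0,4.8],[255,0.07,-0.035,0,0,0,5.8],[255,0.07,-0.035,0,0,0,6.4],[255,0.07,-0.035,0,0,0,6.4]],
])

```text
time: 12.45
ee_pos: [0.5377, 0.0391, 0.1425]
eef_rot: [0.98, 0.199, -0.001, 0.007]
ft_force: [-0.1, -9.7, 4.0]
width: 0.0081
```

```bash
python3 -c "from h import *;st()"
```

```text
t 12.45 p [0.5377 0.0391 0.1425] yaw 22.98 F [-0.09 -9.67  3.98] along -9.58 norm 1.33 T [-2.181  0.181 -0.01 ] w 0.0081 along/norm mm [102.24   0.18]
```

Call:
carry_out([
  [[255,0.04,-0.065,0,0,0,0.8],[255,0.04,-0.065,0,0,0,1.8],[255,0.04,-0.065,0,0,0,2.8],[255,0.04,-0.065,0,0,0,3.8],[255,0.04,-0.065,0,0,0,4.8],[255,0.04,-0.065,0,0,0,5.6],[255,0.04,-0.065,0,0,0,6.2],[255,0.04,-0.065,0,0,0,6.4],[255,0.04,-0.065,0,0,0,6.4]],
])

```text
time: 13.58
ee_pos: [0.5376, 0.0409, 0.1425]
eef_rot: [0.997, -0.078, 0.0, 0.007]
ft_force: [-2.1, -4.3, 5.5]
width: 0.0074
```

```bash
python3 -c "from h import *;st()"
```

```text
t 13.575 p [0.5376 0.0409 0.1425] yaw -8.99 F [-2.15 -4.28  5.45] along -4.55 norm -1.49 T [-0.974  0.516  0.057] w 0.0074 along/norm mm [103.97  -0.19]
```

The tool advanced 1.7 mm near the end while the force dropped. Either the pads slipped along the wing or the collar crept. I'll open, back off and check.

Call:
carry_out([
  [[140,0,0,0,0,0,0],[140,0,0,0,0,0,0],[140,0,0,0,0,0,0],[140,0,0,0,0,0,0]],
])

```text
time: 14.08
ee_pos: [0.5376, 0.0411, 0.1425]
eef_rot: [0.997, -0.078, 0.0, 0.007]
ft_force: [-1.1, 0.7, 0.6]
width: 0.036
```

Run:
```python
from h import *
st();cv2.imwrite('pics/s7.png',cv2.resize(r.camera('scene')[190:290,280:400],None,fx=6,fy=6,interpolation=2))
```

```text
t 14.075 p [0.5376 0.0411 0.1425] yaw -8.97 F [-1.08  0.66  0.6 ] along 0.49 norm -1.17 T [-0.054  0.061  0.016] w 0.036 along/norm mm [104.2   -0.27]
```

View pics/s7.png

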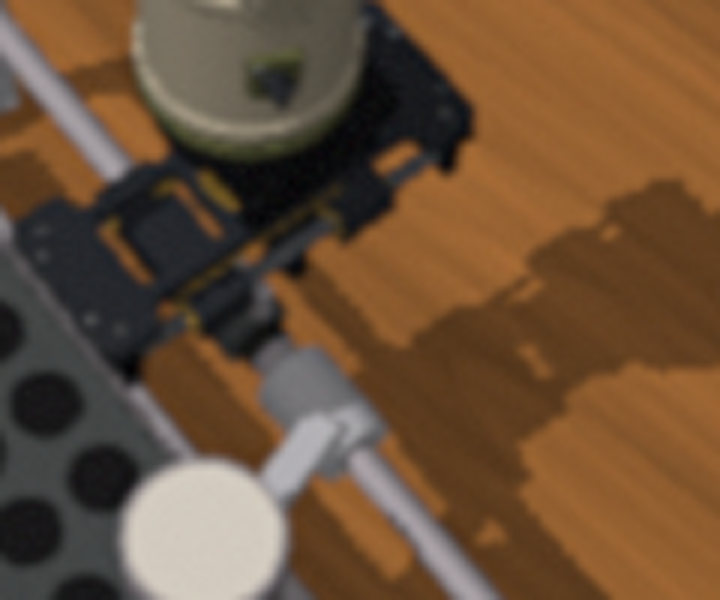

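The collar sits against the buffer, and the screw looks along the rail. To be sure of the preload I'll regrip 2 mm back, harder, loosen again and feel the force.

Call:
carry_out([
  [[140,0,0.08,0,0,0,0],[140,0,0.08,0,0,0,0],[140,0,0.08,0,0,0,0],[255,0,0.08,0,0,0,0],[255,0,0.08,0,0,0,0],[255,0,0.08,0,0,0,0],[255,0,0.08,0,0,0,0],[255,0,0.08,0,0,0,0],[255,0,0.08,0,0,0,0]],
], grip_force=45)

```text
time: 15.25
ee_pos: [0.5373, 0.039, 0.1425]
eef_rot: [0.997, -0.078, 0.0, 0.007]
ft_force: [0.4, 0.5, 0.3]
width: 0.0077
```

```bash
python3 -c "from h import *;st()"
```

```text
t 15.25 p [0.5373 0.039  0.1425] yaw -8.97 F [0.41 0.48 0.34] along 0.54 norm 0.34 T [-0.101 -0.02   0.069] w 0.0077 along/norm mm [102.11  -0.23]
```

Call:
carry_out([
  [[255,0,0,0,0,0,-0.8],[255,0,0,0,0,0,-1.8],[255,0,0,0,0,0,-2.8],[255,0,0,0,0,0,-3.8],[255,0,0,0,0,0,-4.8],[255,0,0,0,0,0,-5.8],[255,0,0,0,0,0,-6.8],[255,0,0,0,0,0,-7.8],[255,0,0,0,0,0,-8.8],[255,0,0,0,0,0,-9.8],[255,0,0,0,0,0,-10.8],[255,0,0,0,0,0,-10.8]],
])

```text
time: 16.75
ee_pos: [0.5389, 0.0379, 0.1426]
eef_rot: [0.924, 0.383, -0.001, 0.007]
ft_force: [8.7, -2.5, -7.7]
width: 0.0077
```

```bash
python3 -c "from h import *;st()"
```

```text
t 16.75 p [0.5389 0.0379 0.1426] yaw 45.04 F [ 8.65 -2.49 -7.73] along -1.19 norm 8.92 T [-0.717 -2.192  0.057] w 0.0077 along/norm mm [101.24   1.52]
```

The lateral shift while turning shows I was gripping 2 mm behind the screw axis. So the collar itself had crept about 1.7 mm during tightening (about 9 N). I'll regrip centred on the axis, with the screw still loose, and feel again.

Call:
carry_out([
  [[150,0,0,0,0,0,0],[150,0,0,0,0,0,0],[150,0,-0.08,0,0,0,0],[150,0,-0.08,0,0,0,0],[150,0,-0.08,0,0,0,0],[255,0,-0.08,0,0,0,0],[255,0,-0.08,0,0,0,0],[255,0,-0.08,0,0,0,0],[255,0,-0.08,0,0,0,0],[255,0,-0.08,0,0,0,0]],
])

```text
time: 18.0
ee_pos: [0.5373, 0.0391, 0.1426]
eef_rot: [0.924, 0.383, -0.002, 0.007]
ft_force: [-2.2, -1.8, 3.5]
width: 0.0077
```

```bash
python3 -c "from h import *;st()"
```

```text
t 18.0 p [0.5373 0.0391 0.1426] yaw 45.02 F [-2.22 -1.79  3.47] along -2.09 norm -1.93 T [-0.38   0.502  0.012] w 0.0077 along/norm mm [102.12  -0.3 ]
```

Call:
carry_out([
  [[255,0.03,-0.024,0,0,0,0],[255,0.05,-0.036,0,0,0,0],[255,0.05,-0.036,0,0,0,0]],
])

```text
time: 18.38
ee_pos: [0.5373, 0.0392, 0.1426]
eef_rot: [0.924, 0.382, -0.002, 0.008]
ft_force: [-3.7, -5.9, 4.0]
width: 0.0076
```

```bash
python3 -c "from h import *;st()"
```

```text
t 18.375 p [0.5373 0.0392 0.1426] yaw 44.95 F [-3.7  -5.88  3.96] along -6.36 norm -2.8 T [-1.301  0.724  0.039] w 0.0076 along/norm mm [102.25  -0.26]
```

Call:
carry_out([
  [[255,0.05,-0.036,0,0,0,0],[255,0.07,-0.05,0,0,0,0],[255,0.07,-0.05,0,0,0,0]],
])

```text
time: 18.75
ee_pos: [0.5373, 0.0395, 0.1426]
eef_rot: [0.924, 0.382, -0.003, 0.009]
ft_force: [-3.7, -5.8, 4.4]
width: 0.0077
```

```bash
python3 -c "from h import *;st()"
```

```text
t 18.75 p [0.5373 0.0395 0.1426] yaw 44.86 F [-3.68 -5.8   4.44] along -6.28 norm -2.79 T [-1.65   0.795 -0.025] w 0.0077 along/norm mm [102.55  -0.28]
```

The compression is about 2.3 mm, near 5–6 N. This time I'll tighten with only a slight push.

Call:
carry_out([
  [[255,0.03,-0.02,0,0,0,0.8],[255,0.03,-0.02,0,0,0,1.8],[255,0.03,-0.02,0,0,0,2.8],[255,0.03,-0.02,0,0,0,3.8],[255,0.03,-0.02,0,0,0,4.8],[255,0.03,-0.02,0,0,0,5.2]],
])

```text
time: 19.5
ee_pos: [0.5374, 0.0394, 0.1426]
eef_rot: [0.987, 0.163, -0.001, 0.01]
ft_force: [-3.5, -4.9, 3.3]
width: 0.0075
```

```bash
python3 -c "from h import *;st()"
```

```text
t 19.5 p [0.5374 0.0394 0.1426] yaw 18.71 F [-3.48 -4.89  3.25] along -5.35 norm -2.72 T [-1.073  0.642  0.111] w 0.0075 along/norm mm [102.51  -0.22]
```

Call:
carry_out([
  [[255,0,0,0,0,0,0.8],[255,0,0,0,0,0,1.8],[255,0,0,0,0,0,2.8],[255,0,0,0,0,0,3.8],[255,0,0,0,0,0,4.8],[255,0,0,0,0,0,5.4],[255,0,0,0,0,0,5.7],[255,0,0,0,0,0,5.7],[255,0,0,0,0,0,5.7]],
])

```text
time: 20.62
ee_pos: [0.5375, 0.0397, 0.1426]
eef_rot: [0.996, -0.085, 0.001, 0.01]
ft_force: [0.5, 0.0, 1.2]
width: 0.0079
```

```bash
python3 -c "from h import *;st()"
```

```text
t 20.625 p [0.5375 0.0397 0.1426] yaw -9.72 F [0.49 0.01 1.22] along 0.08 norm 0.48 T [0.044 0.308 0.244] w 0.0079 along/norm mm [102.83  -0.2 ]
```

Call:
carry_out([
  [[255,0,0,0,0,0,0.4],[255,0,0,0,0,0,0.6],[255,0,0,0,0,0,0.6]],
])

```text
time: 21.0
ee_pos: [0.5374, 0.0398, 0.1426]
eef_rot: [0.994, -0.111, 0.001, 0.01]
ft_force: [-0.9, 0.3, 1.3]
width: 0.0078
```

```bash
python3 -c "from h import *;st()"
```

```text
t 21.0 p [0.5374 0.0398 0.1426] yaw -12.71 F [-0.9  0.3  1.3] along 0.17 norm -0.93 T [-0.16   0.302  0.711] w 0.0078 along/norm mm [102.84  -0.22]
```

The torque climbed to 0.71 N m, so the screw is against its stop, and the collar stayed at 102.8 mm (about 6.5 N). I'll open and lift straight up.

Call:
carry_out([
  [[140,0,0,0,0,0,0],[140,0,0,0,0,0,0],[140,0,0,0,0,0,0],[140,0,0,0,0,0,0],[140,0,0,-0.6,0,0,0],[140,0,0,-1.4,0,0,0],[140,0,0,-2.4,0,0,0],[140,0,0,-3.6,0,0,0],[140,0,0,-5,0,0,0],[140,-1,0,-5.5,0,0,0],[140,-3,0,-5.5,0,0,0],[140,-3,0,-5.5,0,0,0]],
])

```text
time: 22.5
ee_pos: [0.4624, 0.0596, 0.2811]
eef_rot: [0.994, -0.11, 0.002, 0.008]
ft_force: [0.7, -0.4, 0.2]
width: 0.0394
```

Run:
```python
from h import *
st();cv2.imwrite('pics/s8.png',cv2.resize(r.camera('scene')[175:335,260:390],None,fx=3.7,fy=3.7,interpolation=2))
```

```text
t 22.5 p [0.4624 0.0596 0.2811] yaw -12.59 F [ 0.72 -0.42  0.21] along -0.31 norm 0.77 T [-0.098  0.041 -0.034] w 0.0394 along/norm mm [111.38 -77.4 ]
```

View pics/s8.png

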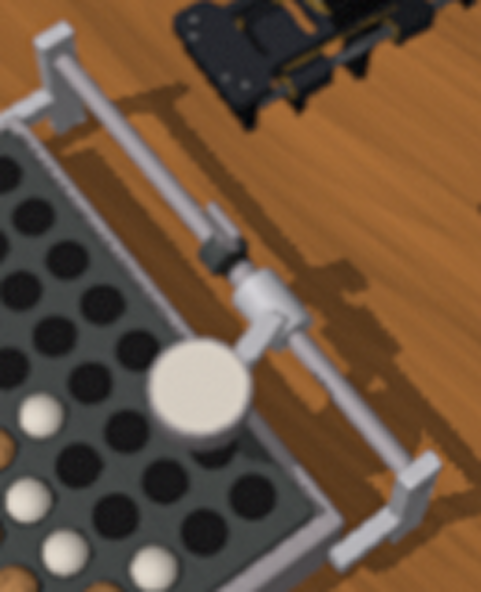

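The collar at (222,250) touches the buffer, and the wing lies along the rail. The carriage at (272,302) is where it was in the first picture, and the gripper is clear. Handing in.

```bash
python3 -c "
from bench import r
r.close_job()"
```

```text
the job is handed in; nothing more can be done
```

I loosened the wing screw, slid the collar about 102 mm until I felt the carriage's buffer, tightened the screw and let go. I handed the job in at about 22.5 s; no verdict is reported.

- **First tightening:** the collar crept about 1.7 mm, to an estimated 9–10 N on the buffer. I regripped, loosened the screw, centred the grip on the screw axis, felt the force again and tightened with almost no push.
- **Screw:** it is on its stop; the torque rose from 0.24 to 0.71 N m on the last turn, and the last picture shows the wing along the rail.
- **Buffer force:** about 6 N (roughly 6.5 N from 2.6 mm of compression). This is an estimate, because it can't be measured once the collar is clamped. The last loose force reading was about 2–3 N above the 4 N drag, lower than the compression gives. Both values lie within 1.5–12 N.
- **Carriage:** it looks unmoved compared with the first picture; I compared by eye, not by measurement.
- **Everything else:** the gripper is clear of everything. I had no contact with the bottle, bowl or spatula, but did not re-measure where they stand.

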